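Clear the counter turntable and hold its telescoping post at full height

TASK

The parts-counter turntable is being set up for taller stock: lift the strainer off the turntable and set it down, without dropping it, standing upright in the empty metal tray. Then take the black grip on top of the turntable's centre post so that its push button is squeezed in, pull the post straight up past its first stop to its second stop, and finish while still holding it fully extended, so that a colleague can pin it. Leave the other parts on the counter where they are.

Things in the scene. Friction and masses are not known exactly. Their poses are not given: they have to be found in the camera images.
- turntable: Fixed foot of the turntable; origin on its vertical axis at counter height. On it a round plywood deck, 300 mm across, top 50 mm above the counter, spins freely and endlessly. At the deck's centre, turning with it, stands a grey tube (38 mm across, collar 44 mm) up to 130 mm above the counter, out of which the 22 mm steel post is pulled straight up.
- post (a joint): How far the post is pulled up out of its tube, in m: 0 down (the start), first stop 0.045, second stop 0.090 (fully extended, solid). Button out: a catch lets it rise only 2 mm from the bottom, or no further than the first stop. Button kept pressed: it passes both. Needs about 5 N; let go, it sinks by its own weight (to about 0.053, onto the first-stop catch, if the button has sprung out above it).
- grip: Black block on top of the post, 30 x 30 mm, 44 mm high. Origin: its centre, on the turntable axis, 156 mm above the counter with the post down; z up. Turns with the deck. The push button, an aluminium block 18 mm wide (x), 26 mm high, level with the origin, stands 7 mm out of its +y face (button face at y = 22 mm; 37 mm across in all). Pinch the block across y to press it.
- button (a joint): How far the grip's push button is pressed in, in m: 0 out, 0.005 fully in (then still 2 mm proud, 32 mm across y). Spring: 3.2 N at first, 7.2 N fully in. The catch lets go from about 0.0035 on.
- strainer: Galvanised suction strainer standing upright on the deck, between 90 and 115 mm from the axis at the start: a round perforated basket 62 mm across (rims 65 mm) and 60 mm high, sloping from there in to a round neck 34 mm across from 66 to 106 mm (its top). About 0.25 kg. Origin: centre of its underside; z up.
- strainer_neck (a point): Point on the strainer's axis in the middle of its neck, 90 mm above its underside: a good height to grip it.
- tray: Empty square metal tray, fixed to the counter, 160 x 160 mm outside, 30 mm high, walls and floor 4 mm thick. Origin: centre of its underside, at counter height; x and y run along its sides.
- coupling: Bystander: black plastic pipe ring, 60 mm across, 45 mm high. Origin: centre of its underside.
- flange: Bystander: dark steel pipe flange, 90 mm across, 34 mm high. Origin: centre of its underside.
- carton: Bystander: cardboard box 70 x 100 x 50 mm high. Origin: centre of its underside.
Things that resemble listed ones, but are neither listed nor needed, are in the scene too. Leave any green look-alike of the strainer alone.

How it is judged (in metres and radians):
On the way, in this order (a step that is already met when the one before it is completed fails the run):
1. the strainer stands upright in the tray, let go, with the post still down (x of strainer in the frame of tray between -0.07 and 0.07 m and y of strainer in the frame of tray between -0.07 and 0.07 m and z of strainer in the frame of tray below 0.012 m and angle between strainer's own z axis and vertical below 0.15 rad and contact force between the fingers and strainer below 0.1 N and linear speed of strainer below 0.05 m/s and value of joint post below 0.01 m), for 0.2 s.
2. the post is pulled up to its second stop by the fingers on its grip (value of joint post above 0.083 m and contact force between the fingers and grip above 2 N), for 0.2 s.
At the end, for the whole second after the job is handed in: The post is over 83 mm out (second stop 90 mm) and the fingers hold its grip with over 2 N; the strainer stands in the tray, upright within 0.15 rad, at rest on its floor (underside under 12 mm up, axis within 70 mm of the centre along both sides), untouched by the fingers (all of step 2 and x of strainer in the frame of tray between -0.07 and 0.07 m and y of strainer in the frame of tray between -0.07 and 0.07 m and z of strainer in the frame of tray below 0.012 m and angle between strainer's own z axis and vertical below 0.15 rad and contact force between the fingers and strainer below 0.1 N and linear speed of strainer below 0.05 m/s); the arm keeps its last pose, push and grip.
It fails at once if the strainer is dropped (falls faster than 0.6 m/s, out of the fingers) (linear speed of strainer above 0.6 m/s and contact force between the fingers and strainer below 0.05 N).
It fails at once if the coupling is moved by more than 40 mm (distance of coupling from where it was at the start of the episode above 0.04 m).
It fails at once if the flange is moved by more than 40 mm (distance of flange from where it was at the start of the episode above 0.04 m).
It fails at once if the carton is moved by more than 40 mm (distance of carton from where it was at the start of the episode above 0.04 m).
It also fails if it takes over 58 s, if anything falls off the work surface, if the arm or the gripper's body presses on something with over 40 N, if the wrist force passes 120 N, or if a joint passes its speed limit or range.

ROBOT

A 6-joint arm with a two-finger parallel gripper is mounted at the origin on the work surface. World frame = base frame: x ahead of the robot, y to its left, z up, the work surface at z = 0. Lengths are in mm, angles in rad, forces in N, time in s.
With the tool pointing down it reaches from about 250 to 850 mm from the base axis. Payload 12.5 kg.
Tool frame: the origin (TCP) lies at the very end of the fingers, on their centre line; the grasp point (between the pads) lies 19 mm behind it (grasp_offset is the distance from the TCP to the grasp point, in mm); z points along the fingers, y is the direction in which the jaws open and shut (so a half turn about z gives the same grasp; the last joint's range is limited). The gripper opens to 93 mm and grips with 3 to 60 N. Pads are 15 mm wide; open, the fingers measure 128 mm over their backs; the gripper's body (75 mm by 188 mm) begins 65 mm behind the grasp point.
Start: joints at [-1.218, 0.351, 1.652, -0, 1.139, -0.085], TCP at [233.188, -498.104, 218.633] pointing down, gripper open.
Joint ranges: [-2.75, 2.75], [-0.79, 2.1], [0.01, 2.65], [-1.57, 4.71], [0.07, 3.14], [-2.87, 2.87]. Speed limits (rad/s): [2.22, 2.22, 2.79, 3.14, 3.14, 3.14].

INTERFACE

Orientations are given as a unit quaternion [w, x, y, z].
In Python, from plant import read_state, read_camera, sign_off, grasp_offset gives the robot as it stands.
- The arm moves only by the tool servo_tool, never from a script. Its argument "rows" is a list that holds one entry, the list of rows, each a list of 7 numbers: the shift along the tool's x, y, z in m, then the turn, a rotation vector about the tool's x, y, z in degrees, then the gripper command: -1 is fully open, 1 is shut, values between are in proportion. A call has 1 to 20 rows; each row is the pose to reach, as a shift and turn from the pose commanded when the call began, along the tool's axes at that moment; what a row does not reach only later rows make up. A row lasts 1/8 s, in which the tool goes at most 62.5 mm and 10.7 degrees, less where a joint would pass 70% of its speed; a pose out of reach is approached as far as the arm can. A call with a gripper value outside its range is refused whole. The fingers move at their own pace and stop on an object; the grip force is fixed at half the most. Time passes only in rows, so rows that repeat a pose let the fingers close. It gives the time, the measured TCP pose, the force and the opening at its end, in the units of the state.
- read_state(): the state, without advancing time (a new reading comes with each control period).
- read_camera(name): name is "scene" or "top"; returns a dict with "pixels" (384x512x3 uint8, red, green, blue), "range_z" (384x512 float32, mm along the optical axis (not along the pixel's ray), 0 where there is no reading), "fx", "fy", "cx", "cy" (pixels), "xyz" and "attitude" of the camera in the world. Camera axes: x right, y down, z forward; pixel columns grow to the right and rows downward; lengths in mm; the calibration is good to about 2 mm. A picture is of the moment at which its call begins.
- sign_off(): hands the job in, once; it reports no verdict.
The state is a dict: "time_s": time; "joint_positions": joint angles; "dq": joint speeds; "joint_torque": joint torques, N m; "tool_pos": TCP position; "eef_rot": TCP orientation; "force": force on the tool from outside, world axes, zero at the start; "torque": the same for the moment, N m; "width": opening from 0.0 (shut) to 1.0 (fully open).
Only numpy, scipy, OpenCV 4.12 (cv2) and the standard library are available. Lean on these libraries where they do the work, as an engineer would, in place of code of your own. Each camera call takes 0.05 s, during which the arm holds its last target.

## Working session

There is one attempt and no reset: what is moved stays moved. The work goes in short steps, Python scripts to look and compute and a tool call to move; the robot and the scene stay as the last step left them, time stands still between calls to the robot, and variables do not carry over. Pictures are saved under pics/ and viewed, and the job is handed in when it is done.

Besides the shell and the picture viewer there is one more tool, called after "Emit:" as name(argument=value, ...), one argument or row to a line, values as JSON. servo_tool: Moves the arm, as the interface text tells. Its arguments: {"type":"object","properties":{"rows":{"type":"array","items":{"type":"array","items":{"type":"array","items":{"type":"number"}}}}},"required":["rows"]}

```bash
mkdir -p pics
cat > h.py <<'E'
import numpy as np, cv2
from plant import read_state, read_camera, sign_off, grasp_offset
from scipy.spatial.transform import Rotation as R
def rot(q): return R.from_quat([q[1],q[2],q[3],q[0]]).as_matrix()
def cloud(c):
    d=c['range_z'];h,w=d.shape
    u,v=np.meshgrid(np.arange(w),np.arange(h))
    p=np.stack([(u-c['cx'])/c['fx']*d,(v-c['cy'])/c['fy']*d,d],-1)
    P=p@rot(c['attitude']).T+np.array(c['xyz']); P[d==0]=np.nan
    return P
def save(c,n,s=1.5): cv2.imwrite('pics/'+n,cv2.resize(c['pixels'][:,:,::-1],None,fx=s,fy=s))
E
python3 - <<'E'
from h import *
print(read_state(),grasp_offset)
for n in('scene','top'):
    c=read_camera(n);save(c,n+'0.png');print(n,c['xyz'],c['attitude'],c['fx'],c['cx'],c['cy'],(c['range_z']==0).mean())
    np.savez(n+'0.npz',P=cloud(c),I=c['pixels'])
E
```

```text
{'time_s': 0.0, 'joint_positions': array([-1.21759392e+00,  3.51218096e-01,  1.65241618e+00,  4.46087023e-06,
        1.13908487e+00, -8.45969719e-02]), 'dq': array([ 0.00042524, -0.00064309, -0.00027383,  0.00236908,  0.00075855,
       -0.00123117]), 'joint_torque': array([-9.04507488e-04, -4.97328472e+01, -2.85249889e+01,  6.98925345e-02,
        2.57881964e-02, -7.80872233e-05]), 'tool_pos': array([ 233.07996351, -497.79885968,  218.114366  ]), 'eef_rot': array([-5.58449218e-04,  9.76137027e-01,  2.17154755e-01, -7.34117913e-05]), 'force': array([ 0.64704821, -0.25096237, -0.413546  ]), 'torque': array([ 0.03611141, -0.01183557,  0.01779342]), 'width': 1.0010193681348614} 18.8
scene [1170.74513335 -506.94369414  996.02701856] [-0.31566382  0.84847473  0.39576393 -0.15433046] 356.0055871823541 257.58352876981223 190.9467353137889 0.004180908203125
top [ 438.98776445  -15.41860445 1359.19820498] [-0.03834224  0.71184035 -0.70064145  0.03024474] 424.8919181629073 263.05275107933096 188.131296078334 0.0039011637369791665
```

View pics/scene0.png

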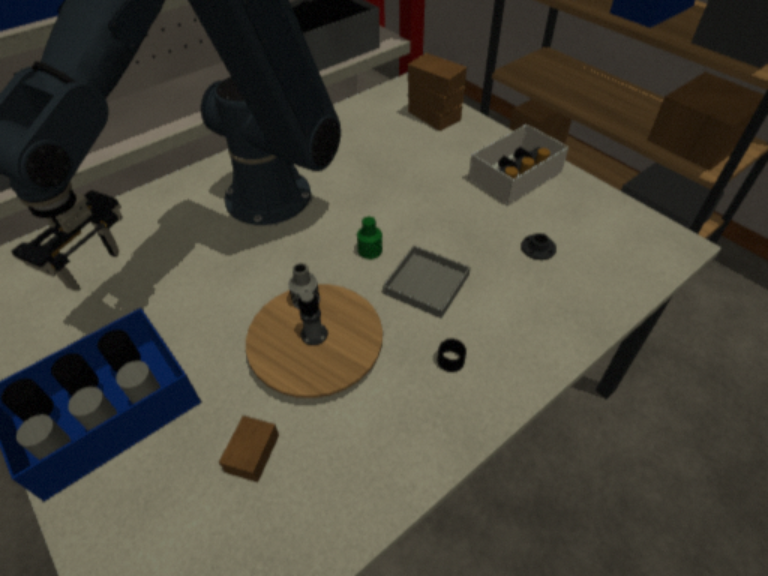

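View pics/top0.png

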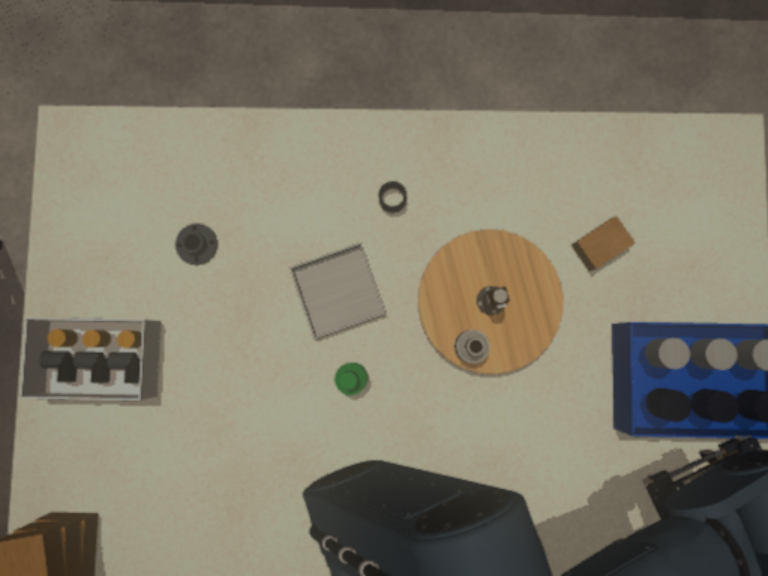

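The scene view shows the turntable near (315,340), with the strainer behind the post. The top view shows the strainer neck at (475,346), the grip at (494,298), the tray at (340,292), the green look-alike at (350,378), the coupling at (392,197) and the carton at (605,243). Next I'll measure positions.

Run:
```python
from h import *
for n in('scene','top'):
    D=np.load(n+'0.npz');P,I=D['P'],D['I']
    hsv=cv2.cvtColor(I,cv2.COLOR_RGB2HSV)
    z=P[...,2]
    if n=='top':
        def show(name,m):
            q=P[m]; 
            if len(q)==0: print(name,0);return
            (c,r)=cv2.minEnclosingCircle(q[:,:2].astype(np.float32)); print(n,name,len(q),'circ',np.round(c,1),round(r,1),'med',np.round(np.median(q,0),1),'rect',cv2.minAreaRect(q[:,:2].astype(np.float32)))
        x,y=P[...,0],P[...,1]
        near=lambda cx,cy,r:np.hypot(x-cx,y-cy)<r
        # turntable center guess
        deck=(abs(z-50)<6)&(hsv[...,1]>70)&(hsv[...,0]<25)&(x>250)
        # restrict biggest comp
        k,l,s,_=cv2.connectedComponentsWithStats(deck.astype(np.uint8)); b=1+np.argmax(s[1:,4]); show('deck',l==b)
        q=P[l==b]; c=np.array(cv2.minEnclosingCircle(q[:,:2].astype(np.float32))[0])
        show('grip',near(*c,60)&(z>165))
        show('grip145',near(*c,60)&(z>140))
        ns=near(*c,150)&(z>140)&~near(*c,60); show('neck',ns)
        show('neck80',near(*c,150)&(z>85)&~near(*c,60))
        print(z[near(*c,60)].max() if 1 else 0)
        for (u,v,nm) in ((340,292,'tray'),(350,378,'green'),(392,197,'coup'),(605,243,'carton'),(196,244,'fl')):
            print(nm,P[int(v/1.5),int(u/1.5)])
        p=P[int(292/1.5),int(340/1.5)]
        show('tray',near(p[0],p[1],125)&(z>18)&(z<40)&(hsv[...,1]<90)&(y<p[1]+300))
    print(n,'table z',np.nanmedian(z[(abs(z)<15)]))
c=cv2.imread('pics/top0.png');
t=np.load('top0.npz')['I'][:,:,::-1];s=np.load('scene0.npz')['I'][:,:,::-1]
a=cv2.resize(t[170:260,270:390],None,fx=6,fy=6,interpolation=cv2.INTER_CUBIC);cv2.imwrite('pics/tz.png',cv2.convertScaleAbs(a,alpha=1.5))
a=cv2.resize(s[160:240,165:265],None,fx=7,fy=7,interpolation=cv2.INTER_CUBIC);cv2.imwrite('pics/sz.png',cv2.convertScaleAbs(a,alpha=1.5))
```

```text
scene table z 1.0068148511044228
top deck 6368 circ [ 531.7 -197.8] 150.0 med [ 537.2 -204.    49.3] rect ((531.3165283203125, -197.1434783935547), (295.98565673828125, 296.9718017578125), 83.453369140625)
top grip 133 circ [ 529.4 -196.8] 20.0 med [ 529.1 -197.3  178.4] rect ((527.9801635742188, -198.239990234375), (36.42613983154297, 29.852956771850586), 14.949028015136719)
top grip145 151 circ [ 529.  -196.9] 20.3 med [ 529.  -195.5  177.4] rect ((527.927734375, -198.04345703125), (36.42613983154297, 30.25977897644043), 14.949028015136719)
top neck 117 circ [ 437.2 -155.1] 16.8 med [ 437.1 -154.6  154.9] rect ((437.33154296875, -154.49508666992188), (31.734703063964844, 31.866456985473633), 43.47512435913086)
top neck80 395 circ [ 437.3 -155.1] 32.5 med [ 437.2 -152.   113.3] rect ((437.0138244628906, -155.07125854492188), (64.08805084228516, 62.71297073364258), 1.0431138277053833)
184.41426163698065
tray [549.72700697 119.16017386   8.24625524]
green [372.04424253  84.6052906  107.41232701]
coup [758.94546529  11.0755933   -3.99830366]
carton [ 654.79332119 -433.02308589   47.88660811]
fl [644.06243123 422.23480963  36.52908437]
top tray 310 circ [549.7 119.3] 110.8 med [554.4 133.5  28.3] rect ((549.93212890625, 120.51034545898438), (160.54441833496094, 160.02841186523438), 20.511777877807617)
top table z -0.5862407462745978
```

View pics/tz.png

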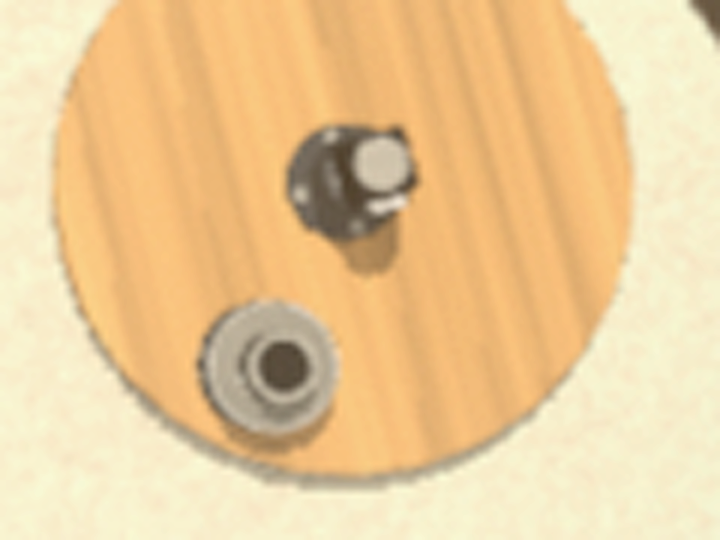

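View pics/sz.png

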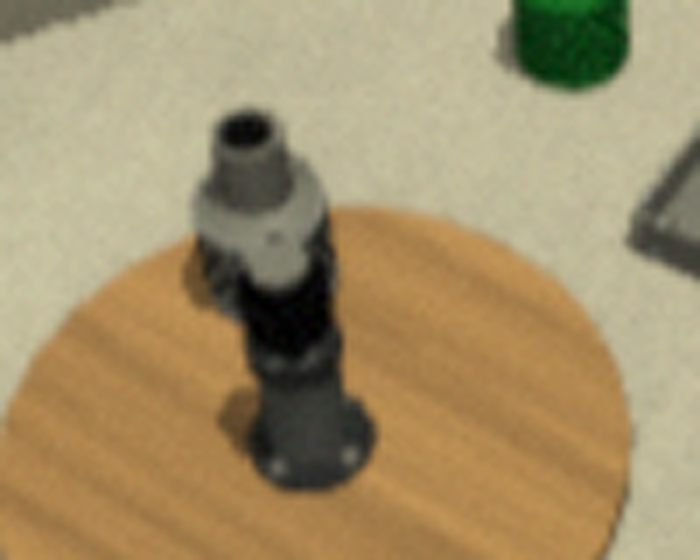

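```bash
cat >> h.py <<'E'
def plan(tgt,base=None,yaw=None):
    s=read_state(); M=rot(s['eef_rot']); p=np.array(s['tool_pos'] if base is None else base)
    print('t',s['time_s'],'pos',p.round(1),'toolx',M[:,0].round(4),'y',M[:,1].round(4),'z',M[:,2].round(4))
    for t in tgt: print(t,'->',(M.T@(np.array(t)-p)/1000).round(4))
E
python3 - <<'E'
from h import *
plan([[437.2,-155.1,240],[437.2,-155.1,121]],[233.188,-498.104,218.633])
P=np.load('top0.npz')['P'];x,y,z=P[...,0],P[...,1],P[...,2]
m=(x>150)&(x<500)&(y<-380)&(y>-560)
print(np.nanpercentile(z[m],[50,80,90]))
P=np.load('scene0.npz')['P'];x,y,z=P[...,0],P[...,1],P[...,2]
m=(x>280)&(x<600)&(y<-300)&(y>-700)
print(np.nanpercentile(z[m],[50,80,95,99]))
E
```

```text
t 0.1 pos [ 233.2 -498.1  218.6] toolx [9.057e-01 4.239e-01 1.000e-04] y [ 0.4239 -0.9057 -0.001 ] z [-3.e-04  1.e-03 -1.e+00]
[437.2, -155.1, 240] -> [ 0.3302 -0.2242 -0.0211]
[437.2, -155.1, 121] -> [ 0.3302 -0.2241  0.0979]
[ 67.90733165 521.34012489 573.07007895]
[  7.21938521 117.9549661  505.60494395 540.40366573]
```

Emit:
servo_tool(
  rows=[
    [[0.04,-0.03,-0.02,0,0,0,-1],[0.09,-0.06,-0.02,0,0,0,-1],[0.14,-0.095,-0.02,0,0,0,-1],[0.19,-0.13,-0.02,0,0,0,-1],[0.24,-0.163,-0.02,0,0,0,-1],[0.28,-0.19,-0.02,0,0,0,-1],[0.31,-0.21,-0.02,0,0,0,-1],[0.33,-0.224,-0.02,0,0,0,-1],[0.33,-0.224,-0.02,0,0,0,-1],[0.33,-0.224,-0.02,0,0,0,-1],[0.33,-0.224,-0.02,0,0,0,-1]],
  ],
)

```text
time_s: 1.48
tool_pos: [436.7, -156.0, 238.6]
eef_rot: [-0.0, 0.976, 0.217, -0.0]
force: [-0.1, 0.1, -0.5]
width: 1.002
```

Emit:
servo_tool(
  rows=[
    [[0,0,0.035,0,0,0,-1],[0,0,0.075,0,0,0,-1],[0,0,0.1,0,0,0,-1],[0,0,0.117,0,0,0,-1],[0,0,0.117,0,0,0,-1],[0,0,0.117,0,0,0,0],[0,0,0.117,0,0,0,0.2],[0,0,0.117,0,0,0,0.4],[0,0,0.117,0,0,0,1],[0,0,0.117,0,0,0,1],[0,0,0.117,0,0,0,1],[0,0,0.117,0,0,0,1]],
  ],
)

```text
time_s: 2.98
tool_pos: [437.0, -155.3, 121.6]
eef_rot: [-0.0, 0.976, 0.217, -0.0]
force: [-1.1, 0.9, -0.1]
width: 0.364
```

Run:
```python
from h import *
save(read_camera('scene'),'g1.png')
# tray: strainer underside 90-19 =71 below TCP -> TCP 75 + margin
plan([[437,-155,205],[550,120,205],[550,120,77]])
print(read_state()['width']*93)
```

```text
t 3.025 pos [ 437.  -155.3  121.6] toolx [ 9.057e-01  4.240e-01 -2.000e-04] y [ 4.240e-01 -9.057e-01 -2.000e-04] z [-3.e-04  1.e-04 -1.e+00]
[437, -155, 205] -> [ 0.0001 -0.0003 -0.0834]
[550, 120, 205] -> [ 0.2191 -0.2014 -0.0835]
[550, 120, 77] -> [ 0.2191 -0.2014  0.0445]
33.68208143520009
```

View pics/g1.png

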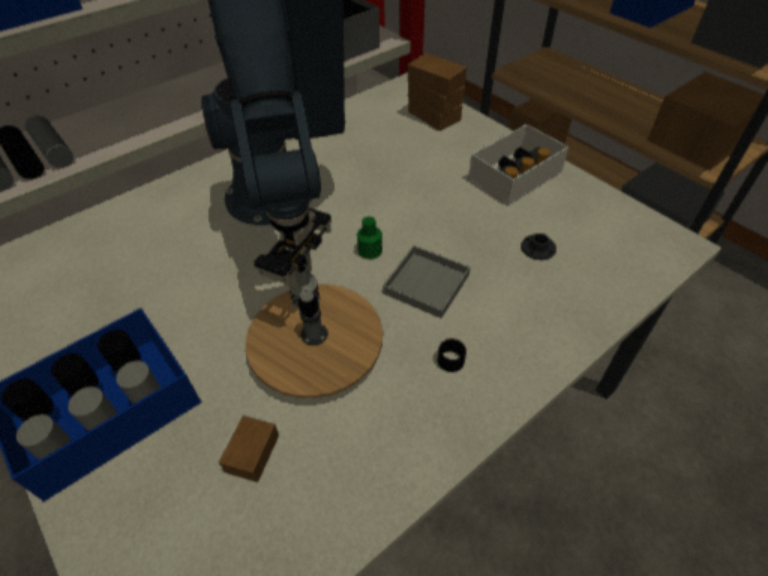

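The gripper at (300,260) holds the strainer neck. The opening is 33.7 mm against the 34 mm neck, so I'll lift and carry it.

Emit:
servo_tool(
  rows=[
    [[0,0,-0.02,0,0,0,1],[0,0,-0.05,0,0,0,1],[0,0,-0.08,0,0,0,1],[0.01,-0.01,-0.084,0,0,0,1],[0.04,-0.037,-0.084,0,0,0,1],[0.075,-0.07,-0.084,0,0,0,1],[0.11,-0.101,-0.084,0,0,0,1],[0.145,-0.133,-0.084,0,0,0,1],[0.175,-0.161,-0.084,0,0,0,1],[0.2,-0.184,-0.084,0,0,0,1],[0.215,-0.197,-0.084,0,0,0,1],[0.219,-0.201,-0.084,0,0,0,1],[0.219,-0.201,-0.084,0,0,0,1],[0.219,-0.201,-0.084,0,0,0,1]],
  ],
)

```text
time_s: 4.78
tool_pos: [550.0, 118.7, 205.6]
eef_rot: [0.0, 0.976, 0.217, -0.0]
force: [0.7, 0.2, -3.6]
width: 0.36
```

Run:
```python
from h import *
save(read_camera('scene'),'g2.png')
plan([[550,120,80],[550,120,76]])
```

```text
t 4.825 pos [550.1 118.7 205.7] toolx [ 9.061e-01  4.230e-01 -1.000e-04] y [ 4.230e-01 -9.061e-01  1.000e-04] z [-1.e-04 -1.e-04 -1.e+00]
[550, 120, 80] -> [ 0.0005 -0.0012  0.1257]
[550, 120, 76] -> [ 0.0005 -0.0012  0.1297]
```

View pics/g2.png

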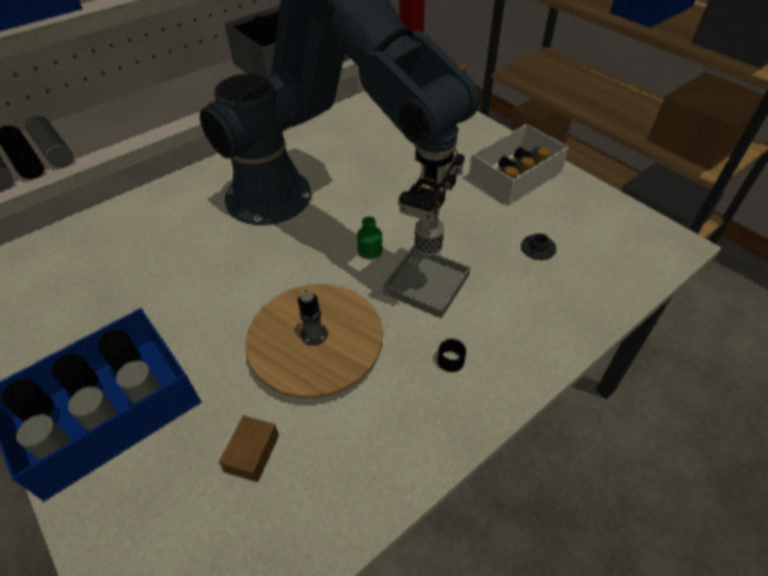

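The strainer hangs upright from the gripper at (428,235), above the tray. I'll lower it to just above the floor.

Emit:
servo_tool(
  rows=[
    [[0,0,0.03,0,0,0,1],[0,0,0.065,0,0,0,1],[0,0,0.095,0,0,0,1],[0,0,0.115,0,0,0,1],[0,0,0.122,0,0,0,1],[0,0,0.125,0,0,0,1],[0,0,0.127,0,0,0,1],[0,0,0.127,0,0,0,1]],
  ],
)

```text
time_s: 5.82
tool_pos: [550.5, 119.6, 79.2]
eef_rot: [0.0, 0.976, 0.217, 0.0]
force: [0.2, 1.2, -3.0]
width: 0.365
```

Emit:
servo_tool(
  rows=[
    [[0,0,0.001,0,0,0,1],[0,0,0.002,0,0,0,1],[0,0,0.003,0,0,0,1],[0,0,0.003,0,0,0,1]],
  ],
)

```text
time_s: 6.32
tool_pos: [550.3, 119.6, 75.7]
eef_rot: [0.0, 0.976, 0.217, 0.0]
force: [-0.5, 0.2, -2.6]
width: 0.364
```

Emit:
servo_tool(
  rows=[
    [[0,0,0.001,0,0,0,1],[0,0,0.0015,0,0,0,1],[0,0,0.002,0,0,0,1],[0,0,0.002,0,0,0,1]],
  ],
)

```text
time_s: 6.82
tool_pos: [550.7, 119.8, 75.5]
eef_rot: [-0.0, 0.976, 0.217, 0.001]
force: [-7.9, -0.5, 18.5]
width: 0.361
```

The strainer is on the floor. I'll ease off and release.

Emit:
servo_tool(
  rows=[
    [[0,0,-0.001,0,0,0,1],[0,0,-0.001,0,0,0,0.2],[0,0,-0.001,0,0,0,-0.2],[0,0,-0.001,0,0,0,-1],[0,0,-0.001,0,0,0,-1],[0,0,-0.001,0,0,0,-1],[0,0,-0.02,0,0,0,-1],[0,0,-0.06,0,0,0,-1],[0,0,-0.11,0,0,0,-1],[0,0,-0.15,0,0,0,-1],[0,0,-0.15,0,0,0,-1],[0,0,-0.15,0,0,0,-1]],
  ],
)

```text
time_s: 8.32
tool_pos: [549.8, 119.5, 222.7]
eef_rot: [-0.0, 0.976, 0.217, -0.001]
force: [-0.5, 0.3, -0.1]
width: 0.998
```

Run:
```python
from h import *
s=read_camera('scene');t=read_camera('top')
save(s,'s3.png');save(t,'t3.png')
P=cloud(s);x,y,z=P[...,0],P[...,1],P[...,2]
m=(np.hypot(x-550,y-120)<60)&(z>75)&(z<125);q=P[m]
print('neck',len(q),np.nanmedian(q,0),cv2.minEnclosingCircle(q[:,:2].astype(np.float32)),q[:,2].max())
P=cloud(t);x,y,z=P[...,0],P[...,1],P[...,2]
m=(np.hypot(x-531,y+197)<60)&(z>165);q=P[m]
print('grip',len(q),q[:,2].max(),cv2.minAreaRect(q[:,:2].astype(np.float32)))
I=cv2.convertScaleAbs(cv2.resize(t['pixels'][160:230,290:370,::-1],None,fx=8,fy=8,interpolation=cv2.INTER_CUBIC),alpha=1.5)
J=cv2.convertScaleAbs(cv2.resize(s['pixels'][160:240,250:330,::-1],(560,560),interpolation=cv2.INTER_CUBIC),alpha=1.5)
cv2.imwrite('pics/t3z.png',I);cv2.imwrite('pics/s3z.png',J)
print(read_state()['joint_positions'])
```

```text
neck 121 [556.92434005 112.9913126  104.62179252] ((548.691650390625, 117.97838592529297), 19.183032989501953) 113.92576934191698
grip 136 186.64974469214621 ((528.0919799804688, -198.29635620117188), (36.52576446533203, 30.314804077148438), 16.791975021362305)
[ 1.31266994e-01  3.70807947e-01  1.61320283e+00 -1.09409745e-05
  1.15990027e+00  1.26426032e+00]
```

View pics/t3z.png

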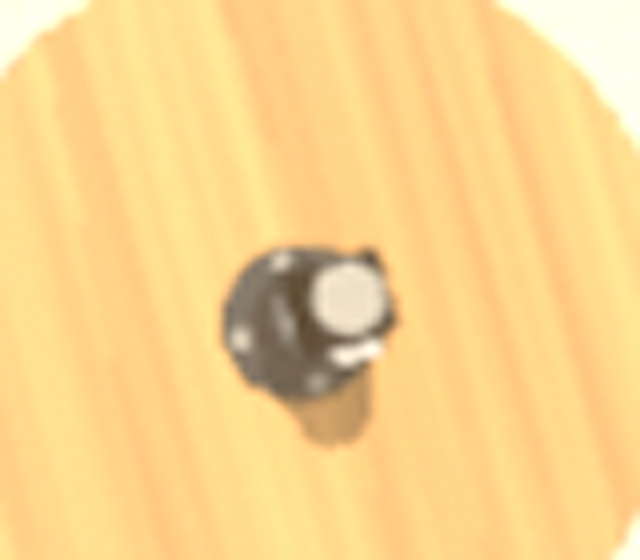

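View pics/s3.png

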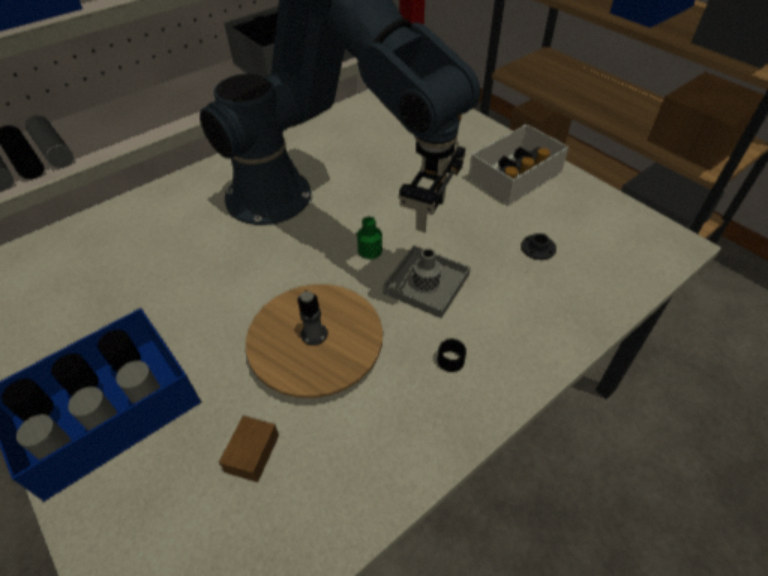

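The strainer stands upright in the tray at about (550,119), with its top near 111–114 mm. The grip's button (bright strip at (357,352) in the zoom) faces roughly −x, and its squeeze axis is about 14–16° from world x.

Run:
```python
from h import *
t=read_camera('top');P=cloud(t);x,y,z=P[...,0],P[...,1],P[...,2]
m=(np.hypot(x-531,y+197)<60)&(z>140);q=P[m][:,:2]
# project silhouette
for a in range(-5,31,5):
    r=np.deg2rad(a);d=np.array([np.cos(r),np.sin(r)]);e=np.array([-d[1],d[0]])
    print(a,np.ptp(q@d).round(1),np.ptp(q@e).round(1),((q@d).max()+(q@d).min()).round(1)/2)
I=t['pixels'];b=(I.min(-1)>110)&m; u=P[b]
hs=cv2.cvtColor(I,cv2.COLOR_RGB2HSV)
for r in range(192,206):print(' '.join('%3d/%3d'%(I[r,c].min(),min(999,z[r,c])) for c in range(322,342)))
plan([[530.4,-197.7,240],[530.4,-197.7,137]])
```

```text
-5 41.0 35.1 544.7
0 40.6 33.6 529.1
5 39.8 32.6 509.55
10 38.7 31.4 486.05
15 37.4 30.7 458.9
20 36.9 30.9 428.65
25 37.3 31.4 395.4
30 37.9 32.4 359.2
 73/ 49  79/ 55 113/ 52 120/ 57  88/ 55  64/ 59  61/126  66/126  71/132  69/128  77/131  91/174  84/175  65/180  49/176  64/177  89/ 50  95/ 51  93/ 54  91/ 54
 71/ 56  82/ 52 102/ 52  97/ 57  67/126  57/127  50/126  57/177  84/176 105/175 117/179 132/179 126/183 108/179  83/177  65/178  80/ 51  93/ 49  92/ 48  92/ 47
 71/ 56  69/ 55  63/ 55  54/128  44/133  43/175  44/178  79/180 119/177 133/181 133/181 133/181 134/177 132/179 121/178  92/179  82/ 46  93/ 46  93/ 47  92/ 50
 69/ 58  63/ 59  59/125  50/124  39/154  39/172  49/178 100/174 133/178 133/179 133/181 132/179 131/183 132/176 131/178 115/182  90/170  93/ 48  93/ 45  92/ 50
 65/ 53  58/ 56  60/126  53/130  38/150  39/168  58/177 104/175 132/174 131/181 130/180 131/182 131/181 130/180 132/178 116/182  87/184  86/ 48  93/ 46  92/ 51
 60/ 56  60/ 78  74/128  67/129  39/148  38/160  65/177 108/178 131/177 131/182 130/179 132/181 132/177 134/176 132/177 122/178  89/181  75/ 47  91
[... 824 characters left out ...]
/ 69  54/ 89  57/127  61/132  52/130  40/146  41/161  47/174  78/175 104/176 112/169 122/169 141/168 153/162 129/165  87/ 50  91/ 46  90/ 52  91/ 50
 65/ 55  56/ 61  54/ 74  51/ 89  56/128  55/132  47/137  49/146  60/143 101/162 141/162 149/167 140/170 135/169 132/163 115/169  92/ 46  91/ 49  90/ 49  90/ 45
 66/ 55  57/ 51  55/ 59  55/ 69  53/ 86  53/127  51/127  54/130  57/126  73/153 105/168 118/168  95/170  66/164  75/ 48  90/ 49  90/ 50  90/ 47  90/ 46  90/ 51
t 8.475 pos [549.7 119.5 222.3] toolx [ 0.9057  0.4239 -0.0022] y [ 4.239e-01 -9.057e-01 -7.000e-04] z [-2.3e-03 -3.0e-04 -1.0e+00]
[530.4, -197.7, 240] -> [-0.152   0.2791 -0.0176]
[530.4, -197.7, 137] -> [-0.1518  0.2792  0.0854]
```

Emit:
servo_tool(
  rows=[
    [[-0.005,0.01,-0.018,0,0,-8,-1],[-0.02,0.037,-0.018,0,0,-17,-1],[-0.04,0.074,-0.018,0,0,-26,-1],[-0.06,0.11,-0.018,0,0,-35,-1],[-0.08,0.147,-0.018,0,0,-44,-1],[-0.1,0.184,-0.018,0,0,-53,-1],[-0.12,0.22,-0.018,0,0,-62,-1],[-0.138,0.254,-0.018,0,0,-70,-1],[-0.148,0.272,-0.018,0,0,-77,-1],[-0.152,0.279,-0.018,0,0,-81,-1],[-0.152,0.279,-0.018,0,0,-81,-1],[-0.152,0.279,-0.018,0,0,-81,-1],[-0.152,0.279,-0.018,0,0,-81,-1]],
  ],
)

```text
time_s: 10.1
tool_pos: [530.9, -197.1, 241.5]
eef_rot: [-0.0, 0.601, 0.799, -0.0]
force: [1.6, -0.2, -0.4]
width: 1.0
```

Run:
```python
from h import *
s=read_camera('scene');save(s,'s4.png')
plan([[530.4,-197.7,137]])
```

```text
t 10.15 pos [ 530.9 -197.1  241.6] toolx [-2.770e-01  9.609e-01  1.000e-04] y [ 9.609e-01  2.770e-01 -1.000e-04] z [-1.e-04  1.e-04 -1.e+00]
[530.4, -197.7, 137] -> [-0.0004 -0.0006  0.1046]
```

View pics/s4.png

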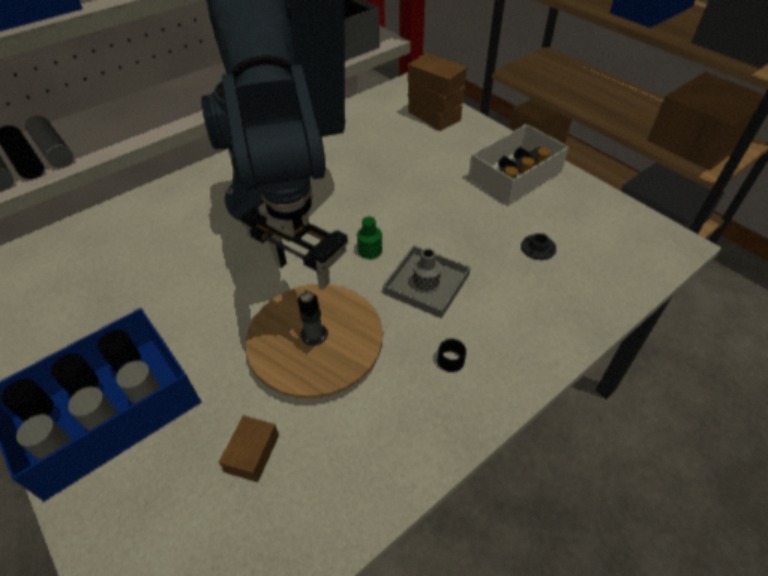

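The open gripper (280–335, 250) straddles the grip at (308,303), with its jaws along the button axis, and the strainer stands in the tray at (428,270). I'll descend and pinch.

Emit:
servo_tool(
  rows=[
    [[0,-0.0005,0.03,0,0,0,-1],[0,-0.0005,0.065,0,0,0,-1],[0,-0.0005,0.09,0,0,0,-1],[0,-0.0005,0.104,0,0,0,-1],[0,-0.0005,0.104,0,0,0,-1],[0,-0.0005,0.104,0,0,0,0],[0,-0.0005,0.104,0,0,0,0.2],[0,-0.0005,0.104,0,0,0,0.4],[0,-0.0005,0.104,0,0,0,1],[0,-0.0005,0.104,0,0,0,1],[0,-0.0005,0.104,0,0,0,1],[0,-0.0005,0.104,0,0,0,1]],
  ],
)

```text
time_s: 11.65
tool_pos: [530.6, -197.5, 137.6]
eef_rot: [0.0, 0.601, 0.799, 0.0]
force: [2.4, -0.4, -1.8]
width: 0.341
```

Run:
```python
from h import *
s=read_camera('scene');save(s,'s5.png')
st=read_state();print(st['width']*93,st['tool_pos'],st['force'],st['torque'])
I=cv2.convertScaleAbs(cv2.resize(s['pixels'][130:240,150:270,::-1],None,fx=6,fy=6,interpolation=cv2.INTER_CUBIC),alpha=1.5)
cv2.imwrite('pics/s5z.png',I[:600])
```

```text
31.944619488539427 [ 530.59202271 -197.55977501  137.58636176] [ 1.41123628  2.86699436 -0.72539681] [ 0.18655517 -0.01029835 -0.02985303]
```

View pics/s5z.png

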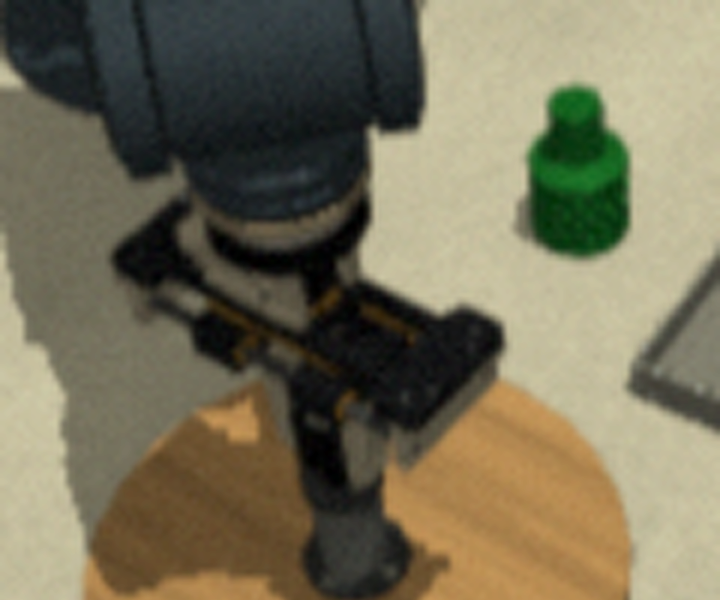

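The fingers are closed on the grip at (345,440) in the zoom. The opening is 31.9 mm, so the button is fully in, and I'll pull up.

Emit:
servo_tool(
  rows=[
    [[0,0,-0.005,0,0,0,1],[0,0,-0.012,0,0,0,1],[0,0,-0.02,0,0,0,1],[0,0,-0.028,0,0,0,1],[0,0,-0.036,0,0,0,1],[0,0,-0.044,0,0,0,1],[0,0,-0.052,0,0,0,1],[0,0,-0.06,0,0,0,1],[0,0,-0.068,0,0,0,1],[0,0,-0.075,0,0,0,1],[0,0,-0.081,0,0,0,1],[0,0,-0.086,0,0,0,1],[0,0,-0.088,0,0,0,1],[0,0,-0.088,0,0,0,1]],
  ],
)

```text
time_s: 13.45
tool_pos: [530.5, -197.6, 226.2]
eef_rot: [0.0, 0.601, 0.799, 0.0]
force: [4.8, 2.9, -2.2]
width: 0.339
```

Run:
```python
from h import *
s=read_camera('scene');save(s,'s6.png')
st=read_state();print(st['width']*93,st['tool_pos'],st['force'],st['torque'])
I=cv2.convertScaleAbs(cv2.resize(s['pixels'][130:240,150:270,::-1],None,fx=6,fy=6,interpolation=cv2.INTER_CUBIC),alpha=1.5)
cv2.imwrite('pics/s6z.png',I[:600])
```

```text
31.49988862859807 [ 530.53487709 -197.59680513  226.1569307 ] [ 4.62081146  2.26197237 -1.72049206] [ 0.27303226 -0.60822868 -0.00505194]
```

View pics/s6z.png

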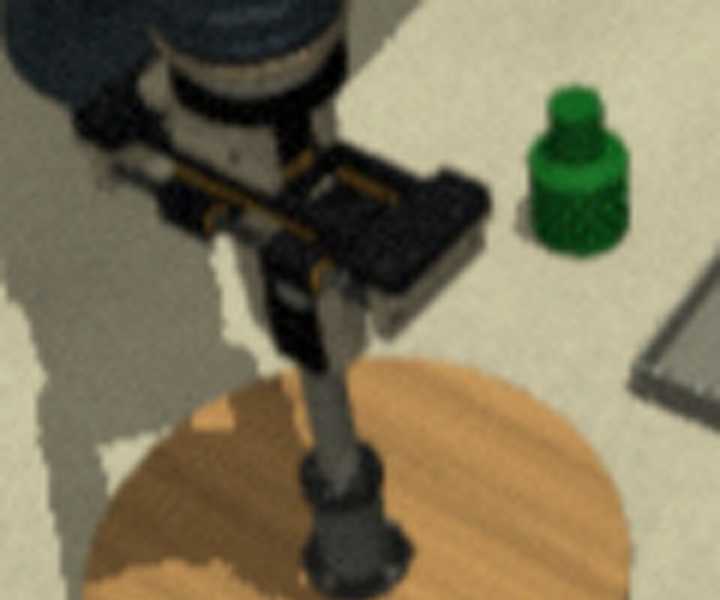

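The steel post is well out of the tube, seen from (340,470) up to (330,370) in the zoom, and the TCP has risen 88.6 mm. I'll nudge up to feel the stop.

Emit:
servo_tool(
  rows=[
    [[0,0,-0.001,0,0,0,1],[0,0,-0.002,0,0,0,1],[0,0,-0.002,0,0,0,1],[0,0,-0.002,0,0,0,1]],
  ],
)

```text
time_s: 14.0
tool_pos: [530.5, -197.6, 227.6]
eef_rot: [0.0, 0.601, 0.799, 0.0]
force: [5.7, 1.1, -5.8]
width: 0.341
```

Run:
```python
from h import *
s=read_camera('scene');save(s,'s7.png');P=cloud(s);I=s['pixels']
for r in range(180,215,2):
    c=[c for c in range(190,225) if np.hypot(P[r,c,0]-531,P[r,c,1]+197)<24]
    if c: print(r,len(c),P[r,c].mean(0).round(0),I[r,c].mean(0).round(0))
x,y,z=P[...,0],P[...,1],P[...,2]
q=P[(np.hypot(x-550,y-119)<45)&(z>85)&(z<125)];print('neck',len(q),q.mean(0).round(1),q[:,2].max())
st=read_state();print(st['tool_pos'],st['force'],st['width'])
```

```text
180 11 [ 535. -208.  266.] [30. 29. 24.]
182 11 [ 538. -207.  260.] [19. 17. 14.]
184 11 [ 537. -208.  251.] [19. 19. 15.]
186 10 [ 539. -208.  244.] [17. 17. 13.]
188 10 [ 541. -207.  237.] [23. 22. 18.]
190 7 [ 547. -204.  232.] [26. 24. 19.]
192 7 [ 538. -200.  212.] [48. 45. 36.]
194 8 [ 538. -200.  203.] [51. 48. 38.]
196 7 [ 539. -201.  195.] [47. 46. 38.]
198 8 [ 538. -200.  184.] [51. 48. 39.]
200 7 [ 539. -200.  176.] [48. 46. 38.]
202 7 [ 539. -201.  167.] [48. 46. 38.]
204 11 [ 536. -194.  149.] [49. 45. 36.]
206 14 [ 534. -196.  139.] [41. 39. 32.]
208 14 [ 536. -199.  134.] [35. 34. 29.]
210 14 [ 540. -202.  130.] [32. 31. 27.]
212 13 [ 546. -204.  127.] [28. 27. 23.]
214 12 [ 545. -204.  116.] [22. 22. 19.]
neck 100 [553.8 115.2 104.2] 114.93185394780846
[ 530.4828337  -197.56291338  227.6029251 ] [ 6.36055882  1.08695371 -5.82225177] 0.3371641490802882
```

View pics/s7.png

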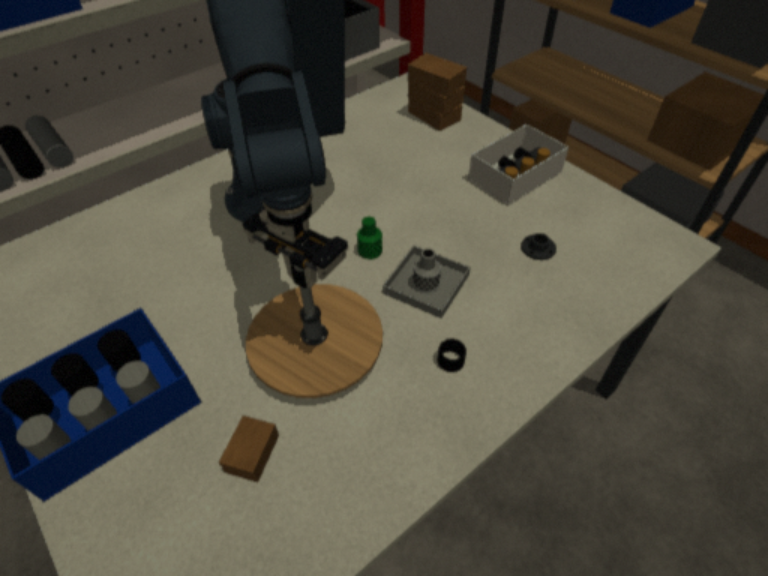

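The post at (310,295) shows bare steel from the collar at about 130 mm up to the grip's underside at about 222 mm, which matches full extension. The strainer is upright in the tray at (428,272), and the bystanders haven't moved.

```bash
python3 -c "
from h import *
print(sign_off())"
```

```text
the job is handed in; nothing more can be done
None
```

I moved the strainer into the tray, then pulled the post up to its second stop with the button squeezed in. I handed the job in at about 14 s with the grip still held.

- **Strainer:** it stands upright near the tray centre, at about (550, 119) mm. Its top reads 111–115 mm, where 110 mm is expected. I pressed it onto the tray floor with about 18 N, then eased off before letting go.
- **Post:** the fingers rose 90.0 mm from where they took the grip. In the depth picture, bare steel shows from about 130 mm up to the grip's underside at 222–232 mm, where 224 mm is expected.
- **Button and hold:** the opening stayed at about 32 mm, so the button is fully in. The final upward nudge met only about 6 N, so I inferred the second stop from the travel and the picture and did not feel it as a hard stop.
- **Other parts:** the coupling, flange, carton and green look-alike look unmoved in the final picture; I did not re-measure their positions.

No check failed or disagreed.

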